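# Draw the sprung card follower back to the marker and keep it there

## Task

I want to load new cards into the card feeder. Take the yellow carton out of the feeder's tray and set it down gently on the desk top, clear of the feeder, let go of it, then pull the blue spring-loaded follower back by its upright tab until its black pointer lines up with the red marker on the scale, and keep holding it there: it springs back if released, so finish while still holding it on the mark. Do not shift the red marker, and leave everything else on the desk where it is.

Things in the scene. Friction and masses are not known exactly. Their poses are not given: they have to be found in the camera images.
- feeder: Fixed card feeder: grey tray 210 (x) x 112 mm (y), white scale rail 26 mm wide along its -y side. Origin: centre of underside, on the desk; +x to the far stop, follower is pulled to -x. Floor 6 mm high, side rails 12 mm, channel 98 mm wide; far stop 44 mm high, inner face x = +104 mm (drum behind to x = +139); rear wall 20 mm high, inner face x = -95 mm.
- follower: Blue sprung plate sliding along feeder x; rests at x = +65 mm, travels 135 mm to -x. Axes as the feeder's, origin at desk height. Plate 12 (x) x 94 mm (y), top 35 mm above the desk; its upright tab, 12 (x) x 36 mm (y), ends 68 mm above the desk. Spring pulls to +x: about 5 N at rest, plus 0.6 N per 10 mm (12 N at 120 mm); no latch.
- handle (a point): Centre of the follower's upright tab at the height to grip, 52 mm above the desk; the 12 mm thickness lies along the feeder's x. At rest there are 33 mm free between tab and far stop.
- pointer (a point): Top of the follower's small black pointer (a bar 3 mm wide in x), at the follower's x, over the scale rail, 18 mm above the desk, 70 mm to the feeder's -y of its middle.
- mark (a point): Top centre of the small red marker (5 mm wide in x, 18 mm in y, 12 mm tall) that sits on the scale rail at feeder y = -81 mm, 22 mm above the desk; it has been set 85 to 118 mm from the follower's rest position towards -x and is stiff to move.
- carton_centre (a point): Centre (half-way up) of the yellow staple carton, 40 mm (its x) by 78 mm (its y) by 30 mm high, about 0.11 kg, lying flat in the tray between the follower and the rear wall, long side roughly along the feeder's x. Centre 21 mm above the desk while in the tray, 15 mm when lying flat on the desk. Grasp it across the 40 mm.
- carton: The same yellow carton; origin at the centre of its underside, z up.
- card_pack_a: Banded pack of cards, 57 x 91 x 20 mm, at the left edge of the desk; to be left alone. Origin: centre of its underside.
- card_pack_b: Banded pack of cards, 57 x 91 x 25 mm, at the left edge of the desk, further away; to be left alone. Origin: centre of its underside.
- wooden_stamp: Stamp with brown wooden handle, 27 x 48 x 66 mm, upright at the right; to be left alone. Origin: centre of its underside.
- ink: Small white ink bottle with violet cap, 33 mm across, 82 mm high, at the right; to be left alone. Origin: centre of its underside.
Not all that is in view belongs to the job. What is meant by the carton is not turquoise, and is the smaller of those in its own colour.

How it is judged (in metres and radians):
On the way, in this order (a step that is already met when the one before it is completed fails the run):
1. the carton is lifted out of the tray in the gripper (height (world z) of carton_centre above 0.045 m and contact force between the fingers and carton above 0.3 N), for 0.1 s.
2. the carton lies on the desk clear of the feeder, let go and at rest (height (world z) of carton_centre between 0.01 and 0.045 m and (y of carton_centre in the frame of feeder above 0.078 m or y of carton_centre in the frame of feeder below -0.108 m or x of carton_centre in the frame of feeder above 0.16 m or x of carton_centre in the frame of feeder below -0.125 m) and contact force between carton and feeder below 0.1 N and contact force between each of the fingers, the arm and carton below 0.1 N and linear speed of carton below 0.02 m/s), for 0.2 s.
3. the follower's pointer is held at the red marker (x of pointer in the frame of mark between -0.006 and 0.006 m and linear speed of follower below 0.01 m/s and contact force between the fingers and follower above 2 N and contact force between carton and follower below 0.1 N), for 0.5 s.
At the end, for the whole second after the job is handed in: Pointer within 6 mm of the red marker along the slide, follower still (under 10 mm/s) and held by the fingers (over 2 N), the carton not pressing on it; carton at rest on the desk (centre below 45 mm), clear of the feeder and its scale, untouched by the robot (all of step 2 and all of step 3); the arm keeps its last pose, push and grip.
It fails at once if the carton is let go in the air (its centre more than 55 mm above the desk) (height (world z) of carton_centre above 0.055 m and contact force between the fingers and carton below 0.01 N).
It fails at once if the red marker is shifted by more than 4 mm (distance of mark from where it was at the start of the episode above 0.004 m).
It fails at once if another thing on the desk is shifted by more than 30 mm (distance of any of card_pack_a, card_pack_b, wooden_stamp, ink from where it was at the start of the episode above 0.03 m).
It also fails if it takes over 48 s, if anything falls off the work surface, if the arm or the gripper's body presses on something with over 40 N, if the wrist force passes 120 N, or if a joint passes its speed limit or range.

## Robot

A 7-joint arm with a two-finger parallel gripper is mounted at the origin on the work surface; the furniture and walls round the work are solid. World frame = base frame: x ahead of the robot, y to its left, z up, the work surface at z = 0. Lengths are in m, angles in degrees, forces in N, time in s.
With the tool pointing down it reaches from about 0.425 to 0.875 m from the base axis. Payload 4.7 kg.
Tool frame: the origin (TCP) lies between the finger pads; the fingertips stand 11 mm ahead of it and the grasp point (between the pads) lies 8 mm behind it (env.tcp_to_tips is the distance from the TCP to the fingertips, in m); z points along the fingers, y is the line along which they close (so a half turn about z gives the same grasp; the last joint's range is limited). The gripper opens to 87 mm and grips with 3 to 60 N. Pads are 19 mm wide; open, the fingers measure 117 mm over their backs; the gripper's body (75 mm by 190 mm) begins 51 mm behind the grasp point.
Start: joints at [-66.973, 18.392, -4.016, 83.108, 1.295, 78.541, -3.26], TCP at [0.246, 0.602, 0.234] pointing down, gripper open.
Joint ranges: [-163.93, 163.93], [-17.29, 119.83], [-79.2, 71.16], [3.27, 140.29], [-89.18, 269.18], [5.43, 117.66], [-154.24, 154.24]. Speed limits (degrees/s): [147.25, 147.25, 180, 180, 180, 180, 180].

## Interface

Orientations are given as [roll, pitch, yaw] about the fixed x, y, z axes, in that order (R = Rz(yaw) Ry(pitch) Rx(roll)).
In Python, from cell import env, viewer gives the robot as it stands.
- The arm moves only by the tool step_arm, never from a script. Its arguments are lists of equal length, an entry for each row: "delta_pos": the shift along the tool's x, y, z in units of 0.2 m (1.0 is 0.2 m), a list of three; "rot": the turn, a rotation vector about the tool's x, y, z in units of 1.5 rad (1.0 is 1.5 rad), a list of three; "gripper": the gripper command: -1 is shut, 1 is fully open, values between are in proportion. A call has 1 to 20 rows; each row is the pose to reach, as a shift and turn from the pose commanded when the call began, along the tool's axes at that moment; what a row does not reach only later rows make up. A row lasts 1/8 s, in which the tool goes at most 62.5 mm and 10.7 degrees, less where a joint would pass 70% of its speed; a pose out of reach is approached as far as the arm can. A call with a number of a shift or a turn outside -1 to 1 is refused whole. A call with a gripper value outside its range is refused whole. The fingers move at their own pace and stop on an object; "squeeze" is the grip in N (left out, the last holds). Time passes only in rows, so rows that repeat a pose let the fingers close. It gives the time, the measured TCP pose, the force, the opening and the grip force at its end, in the units of the state.
- env.get_obs(): the state, without advancing time (a new reading comes with each control period).
- viewer.read_camera(name): name is "scene" or "top" or "wrist"; returns a dict with "img" (480x640x3 uint8, red, green, blue), "fx", "fy", "cx", "cy" (pixels), "pose" (4x4, takes a point from camera to world coordinates). Camera axes: x right, y down, z forward; pixel columns grow to the right and rows downward; lengths in m; the calibration is good to about 2 mm. The wrist camera is an equidistant fisheye: a pixel r from the principal point sees the ray r / f radians off the axis. A picture is of the moment at which its call begins. There is no depth.
- env.sign_off(): hands the job in; it is judged then, once.
The state is a dict: "time_s": time; "qpos": joint angles; "joint_velocities": joint speeds; "effort": joint torques, N m; "tool_pos": TCP position; "tool_rot": TCP orientation; "force": force on the tool from outside, world axes, zero at the start; "wrist_torque": the same for the moment, N m; "grip_width": finger opening in m; "grasp_force": force on a finger pad.
Only numpy, scipy, OpenCV 4.12 (cv2) and the standard library are available. Lean on these libraries where they do the work, as an engineer would, in place of code of your own. Each camera call takes 0.05 s, during which the arm holds its last target. There are 200 camera calls.

## Working session

There is one attempt and no reset: what is moved stays moved. The work goes in short steps, Python scripts to look and compute and a tool call to move; the robot and the scene stay as the last step left them, time stands still between calls to the robot, and variables do not carry over. Pictures are saved under pics/ and viewed, at most 10 in all, crops included, and the job is handed in when it is done.

Besides the shell and the picture viewer there is one more tool, called after "Call:" as name(argument=value, ...) on one line, values as JSON. step_arm: Moves the arm, as the interface text tells. Shifts and turns lie within -1 to 1; 1 stands for 0.2 m of shift or 1.5 rad of turn. Its arguments: {"type":"object","properties":{"delta_pos":{"type":"array"},"rot":{"type":"array"},"gripper":{"type":"array"},"squeeze":{"type":"number"}},"required":["delta_pos","rot","gripper"]}

```bash
ls; mkdir -p pics; python3 - <<'E'
from cell import env, viewer
import cv2,pickle
d={}
for n in ("scene","top","wrist"):
    r=viewer.read_camera(n); d[n]=r
    cv2.imwrite(f"pics/{n}0.png",r["img"][:,:,::-1]); print(n,r["fx"],r["fy"],r["cx"],r["cy"],r["pose"].round(3).tolist())
pickle.dump(d,open("cam0.pkl","wb"))
print(env.get_obs())
E
```

```text
pics
scene 449.7951029865642 449.7951029865642 316.8551837886456 244.31527289799956 [[0.288, -0.821, 0.493, 0.061], [-0.957, -0.243, 0.156, -0.135], [-0.008, -0.517, -0.856, 0.867], [0.0, 0.0, 0.0, 1.0]]
top 518.3346308985014 518.3346308985014 329.69489998782706 240.4025007710582 [[0.015, -0.997, 0.078, 0.422], [-1.0, -0.014, 0.014, -0.003], [-0.013, -0.079, -0.997, 1.054], [0.0, 0.0, 0.0, 1.0]]
wrist 371.64829954431775 371.64829954431775 315.2971145272155 237.2861363991228 [[0.377, 0.893, 0.244, 0.179], [0.926, -0.363, -0.102, 0.629], [-0.003, 0.264, -0.964, 0.384], [0.0, 0.0, 0.0, 1.0]]
{'time_s': 0.15, 'qpos': array([-66.97168768,  18.43016696,  -4.01477245,  83.15747329,
         1.29615481,  78.54027385,  -3.26023755]), 'joint_velocities': array([-0.00375342, -0.22434881, -0.01996209, -0.30018279, -0.08956586,
       -0.01249226,  0.03544992]), 'effort': array([-1.47646188e-04, -4.91793752e+01, -4.04827651e-01, -3.12878144e+01,
       -6.40530582e-02,  4.05085646e-02,  1.13762815e-04]), 'tool_pos': array([0.2457215 , 0.60134668, 0.23271489]), 'tool_rot': array([-1.79917361e+02,  6.31757091e-03,  1.57780328e+02]), 'force': array([0.17965877, 0.25228385, 0.0722442 ]), 'wrist_torque': array([0.01047625, 0.0031548 , 0.02608805]), 'grasp_force': 0.0, 'grip_width': 0.08712586195980533}
```

View pics/top0.png

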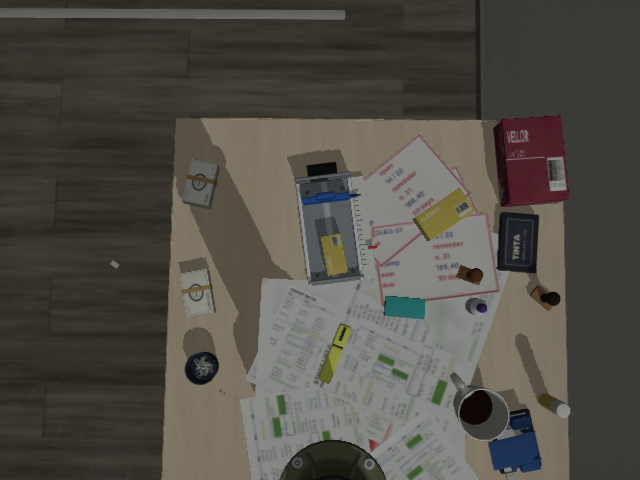

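View pics/scene0.png

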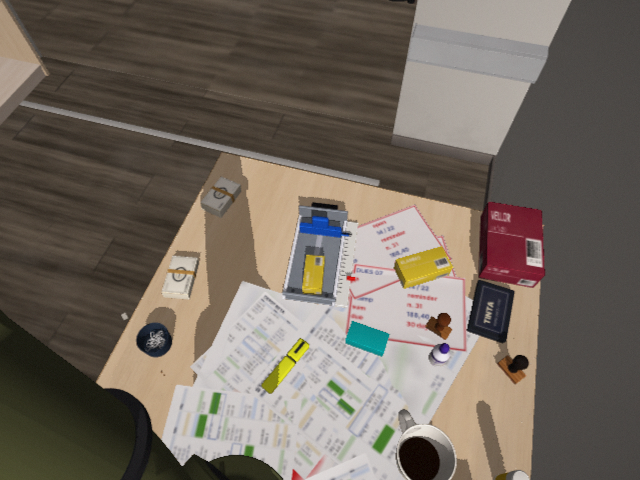

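Top picture: the candidates for the carton are the yellow box in the tray (333,254), the larger yellow box (445,214), the yellow highlighter (335,353) and the turquoise box (404,307). I choose the one at (333,254), which is the smaller yellow box and lies in the tray. The follower is at about (330,197), the pointer at about (357,195) and the marker at about (372,247). In the scene picture the carton is at (314,273) and the marker at (352,278). I'll check this in one close crop.

```bash
python3 - <<'E'
import pickle,cv2,numpy as np
d=pickle.load(open("cam0.pkl","rb"))
a=d["top"]["img"][150:300,285:385,::-1]; b=d["scene"]["img"][190:315,270:370,::-1]
a=cv2.resize(a,None,fx=4,fy=4,interpolation=2); b=cv2.resize(b,None,fx=4,fy=4,interpolation=2)
o=np.zeros((600,800,3),np.uint8); o[:a.shape[0],:400]=a; o[:b.shape[0],400:]=b
o=np.clip(o.astype(float)*1.5,0,255).astype(np.uint8)
cv2.imwrite("pics/crop0.png",o)
E
```

```text
(no output)
```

View pics/crop0.png

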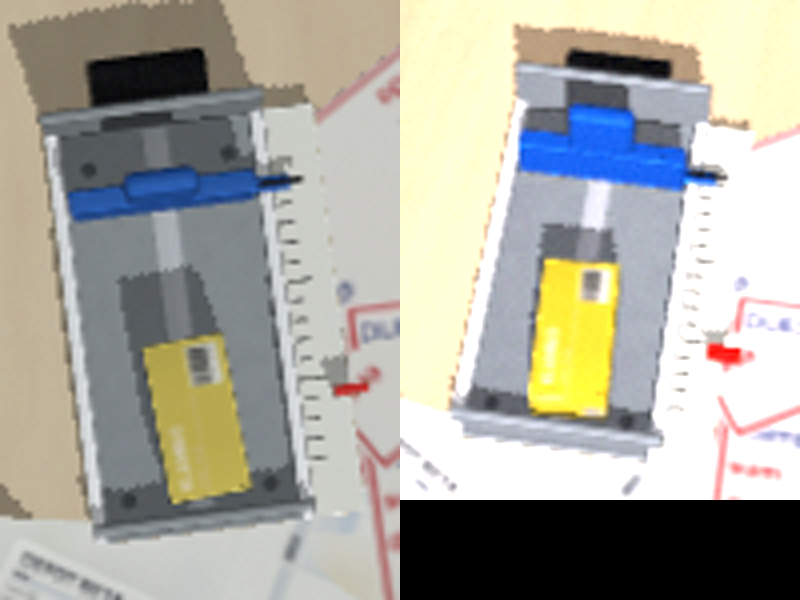

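The crop confirms the choice: a yellow carton in the tray (crop 195,420), the blue tab at (163,183), the black pointer tip at (290,180) and the red marker at (350,388). Now I'll measure.

```bash
cat > h.py <<'E'
import numpy as np,cv2,pickle
def ray(c,uv,z):
    R=c["pose"][:3,:3];t=c["pose"][:3,3]
    uv=np.atleast_2d(np.array(uv,float))
    v=np.c_[(uv[:,0]-c["cx"])/c["fx"],(uv[:,1]-c["cy"])/c["fy"],np.ones(len(uv))]@R.T
    return (t+v*((z-t[2])/v[:,2])[:,None])[:,:2]
def mask(c,lo,hi,box):
    h=cv2.cvtColor(c["img"],cv2.COLOR_RGB2HSV);m=cv2.inRange(h,lo,hi)
    k=np.zeros_like(m);x0,y0,x1,y1=box;k[y0:y1,x0:x1]=1;return m*k
def big(m):
    cs,_=cv2.findContours(m,cv2.RETR_EXTERNAL,cv2.CHAIN_APPROX_NONE)
    return max(cs,key=cv2.contourArea)[:,0]
def rect(p):
    (c,s,a)=cv2.minAreaRect((p*1000).astype(np.float32));return np.round(c,1),np.round(s,1),round(a,1)
E
python3 - <<'E'
from h import *
d=pickle.load(open("cam0.pkl","rb"))
t,s=d["top"],d["scene"]
for n,c,yb,rb,bb in (("top",t,(310,225,355,285),(364,240,380,252),(290,180,352,215)),("scene",s,(298,245,330,300),(340,270,360,285),(296,210,350,242))):
    p=big(mask(c,(20,120,60),(35,255,255),yb)); print(n,"carton z.036",rect(ray(c,p,.036)),"z.021",rect(ray(c,p,.021))[0])
    m=mask(c,(0,150,80),(6,255,255),rb)
    ys,xs=np.nonzero(m); print(" mark px",xs.min(),xs.max(),ys.min(),ys.max(),len(xs),rect(ray(c,np.c_[xs,ys],.022)))
    m=mask(c,(105,120,50),(125,255,255),bb);p=big(m);print(" blue z.035",rect(ray(c,p,.035)),"px",p.min(0),p.max(0))
T=lambda x,y:(285+x/4,150+y/4)
S=lambda x,y:(270+(x-400)/4,190+y/4)
print("left rail",ray(t,[T(50,140),T(97,512)],.012),"right rail",ray(t,[T(258,120),T(306,500)],.012))
print("stop top corners",ray(t,[T(42,116),T(262,92)],.044),"rear wall",ray(t,[T(95,530),T(312,508)],.020))
print("pointer",ray(t,[T(262,184),T(300,180)],.018),ray(s,[S(688,178),S(726,178)],.018))
print("tab top",ray(t,[T(125,178),T(200,175)],.068),ray(s,[S(572,108),S(632,110)],.068))
E
```

```text
top carton z.036 (array([475.5,   2.3]), array([77.5, 39. ]), 11.7) z.021 [476.3   2.4]
 mark px 369 376 246 248 17 (array([491.4, -74.8]), array([ 4., 14.]), 0.8)
 blue z.035 (array([589. ,  18.3]), array([20.2, 98.3]), 7.9) px [302 192] [351 204]
scene carton z.036 (array([469.1,   3.5]), array([90.7, 41. ]), 11.5) z.021 [476.5   6. ]
 mark px 347 354 276 280 33 (array([489.3, -72.4]), array([ 9.4, 14.7]), 14.8)
 blue z.035 (array([591.7,  14.8]), array([ 49.7, 109.3]), 8.0) px [300 216] [348 237]
left rail [[0.61647246 0.07806455]
 [0.42800652 0.05079776]] right rail [[ 0.62805356 -0.02762949]
 [ 0.43552205 -0.05390496]]
stop top corners [[ 0.62244746  0.07974699]
 [ 0.63574882 -0.02870037]] rear wall [[ 0.41901798  0.05121869]
 [ 0.43149382 -0.05653763]]
pointer [[ 0.59420535 -0.02988528]
 [ 0.59648191 -0.04902242]] [[ 0.59115357 -0.02660265]
 [ 0.597165   -0.04694748]]
tab top [[0.58799917 0.0372421 ]
 [0.58990307 0.001215  ]] [[0.58538432 0.03859252]
 [0.59327604 0.00722178]]
```

Checks on the measurements:
- **Feeder:** yaw is about 7.8°.
- **Follower tab:** at about (0.589, 0.020).
- **Marker:** at feeder y = -0.081, as it should be. It is about 110 mm from the rest position, inside the 85–118 mm range.
- **Carton:** 77.5 x 39 mm at (0.476, 0.003), long axis at 11.7°.

Next I'll work out the moves.

```bash
cat >> h.py <<'E'
from scipy.spatial.transform import Rotation as Ro
def plan(env,targets):
    o=env.get_obs();R=Ro.from_euler("xyz",o["tool_rot"],degrees=True)
    print("t",round(o["time_s"],2),o["tool_pos"].round(4),o["tool_rot"].round(2),"w",round(o["grip_width"],4),"g",round(o["grasp_force"],1),"F",o["force"].round(1))
    for p,yaw in targets:
        T=Ro.from_euler("xyz",[180,0,yaw],degrees=True)
        print(p,yaw,"dp",(R.inv().apply(np.array(p)-o["tool_pos"])/.2).round(4),"rot",((R.inv()*T).as_rotvec()/1.5).round(4))
E
python3 - <<'E'
from h import *; from cell import env
plan(env,[((.48,.30,.2),191.7),((.477,.003,.12),191.7)])
E
```

```text
t 0.15 [0.2457 0.6013 0.2327] [-1.7992e+02  1.0000e-02  1.5778e+02] w 0.0871 g 0.0 F [0.2 0.3 0.1]
(0.48, 0.3, 0.2) 191.7 dp [-1.6542 -0.9516  0.1651] rot [-1.000e-03 -2.000e-04 -3.947e-01]
(0.477, 0.003, 0.12) 191.7 dp [-2.2018 -2.3315  0.5672] rot [-1.000e-03 -2.000e-04 -3.947e-01]
```

Call:
step_arm(delta_pos=[[-0.3,-0.15,0.03],[-0.6,-0.3,0.06],[-0.9,-0.5,0.1],[-1,-0.75,0.1],[-1,-0.95,0.15]], rot=[[0,0,-0.1],[0,0,-0.2],[0,0,-0.3],[0,0,-0.395],[0,0,-0.395]], gripper=[[0.29],[0.29],[0.29],[0.29],[0.29]], squeeze=20)

```text
$.gripper[0]: bad value
```

```bash
python3 - <<'E'
from h import *; from cell import env
plan(env,[((.48,.20,.2),191.7),((.477,.003,.12),191.7)])
E
```

```text
t 0.15 [0.2457 0.6013 0.2327] [-1.7992e+02  1.0000e-02  1.5778e+02] w 0.0871 g 0.0 F [0.2 0.3 0.1]
(0.48, 0.2, 0.2) 191.7 dp [-1.8433 -1.4145  0.1658] rot [-1.000e-03 -2.000e-04 -3.947e-01]
(0.477, 0.003, 0.12) 191.7 dp [-2.2018 -2.3315  0.5672] rot [-1.000e-03 -2.000e-04 -3.947e-01]
```

Gripper entries have to be plain numbers.

Call:
step_arm(delta_pos=[[-0.3,-0.15,0.03],[-0.6,-0.3,0.06],[-0.9,-0.5,0.1],[-1,-0.75,0.1],[-1,-0.95,0.15]], rot=[[0,0,-0.1],[0,0,-0.2],[0,0,-0.3],[0,0,-0.395],[0,0,-0.395]], gripper=[0.29,0.29,0.29,0.29,0.29], squeeze=20)

```text
time_s: 0.78
tool_pos: [0.3614, 0.3468, 0.2035]
tool_rot: [-180.0, 0.1, -168.5]
force: [-0.8, 0.2, 0.1]
grip_width: 0.0569
grasp_force: 0.0
```

```bash
python3 - <<'E'
from h import *; from cell import env
plan(env,[((.48,.20,.2),191.7),((.477,.003,.12),191.7)])
E
```

```text
t 0.78 [0.3614 0.3468 0.2035] [-1.7998e+02  6.0000e-02 -1.6852e+02] w 0.0569 g 0.0 F [-0.8  0.2  0.1]
(0.48, 0.2, 0.2) 191.7 dp [-0.4351 -0.8374  0.0183] rot [-0.0002  0.0007 -0.0025]
(0.477, 0.003, 0.12) 191.7 dp [-0.2239 -1.7995  0.4184] rot [-0.0002  0.0007 -0.0025]
```

Call:
step_arm(delta_pos=[[-0.2,-0.3,0.0],[-0.4,-0.6,0.02],[-0.4,-0.85,0.05],[-0.35,-1,0.1],[-0.35,-1,0.1]], rot=[[0,0,0],[0,0,0],[0,0,0],[0,0,0],[0,0,0]], gripper=[0.29,0.29,0.29,0.29,0.29])

```text
time_s: 1.4
tool_pos: [0.4681, 0.1649, 0.1826]
tool_rot: [-179.9, -0.1, -168.6]
force: [-0.4, -0.4, -0.5]
grip_width: 0.0557
grasp_force: 0.0
```

```bash
python3 - <<'E'
from h import *; from cell import env
plan(env,[((.477,.003,.12),191.7),((.477,.003,.022),191.7)])
E
```

```text
t 1.4 [0.4681 0.1649 0.1826] [-1.7994e+02 -1.2000e-01 -1.6862e+02] w 0.0557 g 0.0 F [-0.4 -0.4 -0.5]
(0.477, 0.003, 0.12) 191.7 dp [ 0.1153 -0.8018  0.314 ] rot [-0.0006 -0.0014 -0.0037]
(0.477, 0.003, 0.022) 191.7 dp [ 0.1143 -0.8014  0.804 ] rot [-0.0006 -0.0014 -0.0037]
```

Call:
step_arm(delta_pos=[[0.04,-0.25,0.05],[0.08,-0.5,0.15],[0.115,-0.75,0.3],[0.115,-0.8,0.31],[0.115,-0.8,0.31],[0.115,-0.8,0.31],[0.115,-0.8,0.31]], rot=[[0,0,-0.004],[0,0,-0.004],[0,0,-0.004],[0,0,-0.004],[0,0,-0.004],[0,0,-0.004],[0,0,-0.004]], gripper=[0.29,0.29,0.29,0.29,0.29,0.29,0.29])

```text
time_s: 2.28
tool_pos: [0.4788, 0.0091, 0.1222]
tool_rot: [180.0, 0.1, -167.8]
force: [1.0, 0.8, -0.1]
grip_width: 0.0562
grasp_force: 0.0
```

```bash
python3 - <<'E'
from h import *; from cell import env,viewer
plan(env,[((.477,.003,.12),191.7),((.477,.003,.022),191.7)])
c=viewer.read_camera("wrist");cv2.imwrite("pics/w1.png",c["img"][:,:,::-1])
E
```

```text
t 2.27 [0.4788 0.0091 0.1222] [ 1.7998e+02  7.0000e-02 -1.6776e+02] w 0.0562 g 0.0 F [ 1.   0.8 -0.1]
(0.477, 0.003, 0.12) 191.7 dp [ 0.0154 -0.0276  0.0109] rot [0.0002 0.0009 0.0062]
(0.477, 0.003, 0.022) 191.7 dp [ 0.016  -0.0278  0.5009] rot [0.0002 0.0009 0.0062]
```

View pics/w1.png

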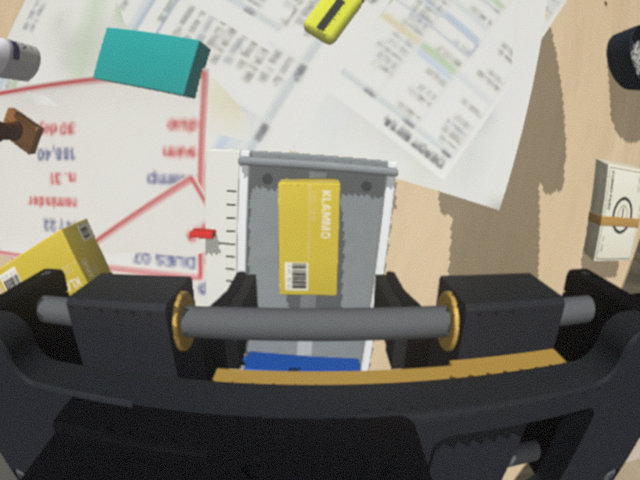

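The wrist view shows the carton at column 309, between the fingers (240 and 393). The tool is about 6 mm off to +y, so I'll correct that while going part of the way down.

Call:
step_arm(delta_pos=[[0.015,-0.028,0.1],[0.015,-0.028,0.2],[0.015,-0.028,0.3],[0.015,-0.028,0.3],[0.015,-0.028,0.3]], rot=[[0,0,0.006],[0,0,0.006],[0,0,0.006],[0,0,0.006],[0,0,0.006]], gripper=[0.29,0.29,0.29,0.29,0.29])

```text
time_s: 2.95
tool_pos: [0.4772, 0.0016, 0.0623]
tool_rot: [-180.0, 0.1, -168.4]
force: [0.6, 0.3, 0.4]
grip_width: 0.0563
grasp_force: 0.0
```

```bash
python3 - <<'E'
from h import *; from cell import env
plan(env,[((.477,.003,.022),191.7)])
E
```

```text
t 2.95 [0.4772 0.0016 0.0623] [-1.8000e+02  7.0000e-02 -1.6841e+02] w 0.0563 g 0.0 F [0.6 0.3 0.4]
(0.477, 0.003, 0.022) 191.7 dp [-2.000e-04  7.100e-03  2.017e-01] rot [-0.      0.0008 -0.0012]
```

Good. Now I'll descend and close.

Call:
step_arm(delta_pos=[[0,0.007,0.1],[0,0.007,0.2],[0,0.007,0.2],[0,0.007,0.2],[0,0.007,0.2],[0,0.007,0.2],[0,0.007,0.2],[0,0.007,0.2]], rot=[[0,0,0],[0,0,0],[0,0,0],[0,0,0],[0,0,0],[0,0,0],[0,0,0],[0,0,0]], gripper=[0.29,0.29,0.29,0.29,-0.3,-0.3,-0.3,-0.3], squeeze=15)

```text
time_s: 3.95
tool_pos: [0.4767, 0.0028, 0.0221]
tool_rot: [180.0, 0.1, -168.4]
force: [-1.6, 0.7, 5.3]
grip_width: 0.0402
grasp_force: 15.0
```

```bash
python3 - <<'E'
from h import *; from cell import env
plan(env,[((.477,.003,.09),191.7),((.49,.155,.09),191.7)])
E
```

```text
t 3.95 [0.4767 0.0028 0.0221] [ 1.7998e+02  5.0000e-02 -1.6844e+02] w 0.0402 g 15.0 F [-1.6  0.7  5.3]
(0.477, 0.003, 0.09) 191.7 dp [-0.0018  0.0009 -0.3394] rot [ 0.0002  0.0006 -0.0016]
(0.49, 0.155, 0.09) 191.7 dp [-0.2178  0.7324 -0.3389] rot [ 0.0002  0.0006 -0.0016]
```

Call:
step_arm(delta_pos=[[0,0,-0.1],[0,0,-0.2],[0,0,-0.3],[-0.02,0.1,-0.33],[-0.09,0.3,-0.33],[-0.15,0.5,-0.33],[-0.2,0.68,-0.33],[-0.22,0.73,-0.33],[-0.22,0.73,-0.33],[-0.22,0.73,-0.33]], rot=[[0,0,0],[0,0,0],[0,0,0],[0,0,0],[0,0,0],[0,0,0],[0,0,0],[0,0,0],[0,0,0],[0,0,0]], gripper=[-0.3,-0.3,-0.3,-0.3,-0.3,-0.3,-0.3,-0.3,-0.3,-0.3])

```text
time_s: 5.2
tool_pos: [0.4901, 0.1524, 0.0873]
tool_rot: [-179.9, -0.0, -168.6]
force: [0.4, -0.7, -1.1]
grip_width: 0.0404
grasp_force: 15.0
```

```bash
python3 - <<'E'
from h import *; from cell import env,viewer
plan(env,[((.49,.155,.03),191.7),((.49,.155,.0165),191.7)])
c=viewer.read_camera("scene");cv2.imwrite("pics/s2.png",c["img"][:,:,::-1])
E
```

```text
t 5.2 [0.4901 0.1524 0.0873] [-1.7995e+02 -4.0000e-02 -1.6857e+02] w 0.0404 g 15.0 F [ 0.4 -0.7 -1.1]
(0.49, 0.155, 0.03) 191.7 dp [-0.0022  0.0129  0.2864] rot [-0.0006 -0.0005 -0.0031]
(0.49, 0.155, 0.0165) 191.7 dp [-0.0022  0.013   0.3539] rot [-0.0006 -0.0005 -0.0031]
```

View pics/s2.png

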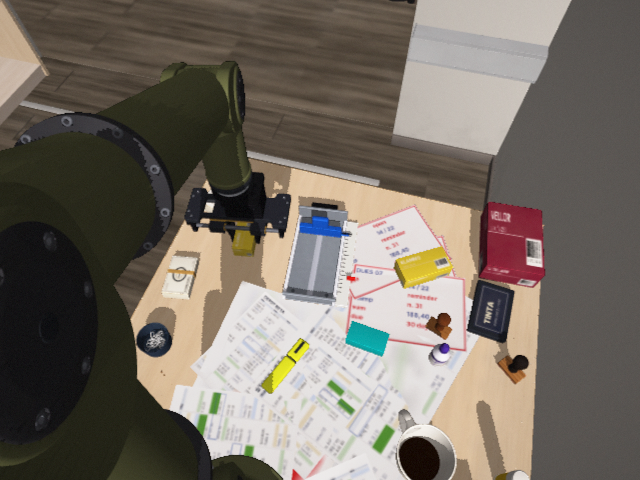

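The picture shows the carton in the gripper at about (243,240), over bare desk to the left of the feeder. I'll lower it gently.

Call:
step_arm(delta_pos=[[0,0.01,0.1],[0,0.01,0.2],[0,0.01,0.28],[0,0.01,0.31],[0,0.01,0.33],[0,0.01,0.345],[0,0.01,0.355],[0,0.01,0.355],[0,0.01,0.355]], rot=[[0,0,0],[0,0,0],[0,0,0],[0,0,0],[0,0,0],[0,0,0],[0,0,0],[0,0,0],[0,0,0]], gripper=[-0.3,-0.3,-0.3,-0.3,-0.3,-0.3,-0.3,-0.3,-0.3])

```text
time_s: 6.38
tool_pos: [0.49, 0.1565, 0.0168]
tool_rot: [180.0, 0.0, -168.4]
force: [0.0, 0.2, -0.2]
grip_width: 0.04
grasp_force: 15.0
```

Call:
step_arm(delta_pos=[[0,0,0],[0,0,0],[0,0,0],[0,0,0],[0,0,-0.1],[0,0,-0.25],[0,0,-0.5],[0,0,-0.6],[0,0,-0.6],[0,0,-0.6]], rot=[[0,0,0],[0,0,0],[0,0,0],[0,0,0],[0,0,0],[0,0,0],[0,0,0],[0,0,0],[0,0,0],[0,0,0]], gripper=[0.35,0.35,0.35,0.35,0.35,0.35,0.35,0.35,0.35,0.35])

```text
time_s: 7.62
tool_pos: [0.4889, 0.1561, 0.1353]
tool_rot: [-180.0, -0.1, -168.4]
force: [-0.1, -0.9, -0.3]
grip_width: 0.0586
grasp_force: 0.0
```

```bash
python3 - <<'E'
from h import *; from cell import env
plan(env,[((.589,.020,.14),97.8)])
E
```

```text
t 7.62 [0.4889 0.1561 0.1353] [-1.7998e+02 -1.0000e-01 -1.6844e+02] w 0.0586 g 0.0 F [-0.1 -0.9 -0.3]
(0.589, 0.02, 0.14) 97.8 dp [-0.3538 -0.7671 -0.0237] rot [-1.2000e-03 -8.0000e-04  1.0909e+00]
```

Call:
step_arm(delta_pos=[[-0.04,-0.08,-0.05],[-0.1,-0.2,-0.05],[-0.16,-0.35,-0.05],[-0.23,-0.5,-0.05],[-0.3,-0.65,-0.05],[-0.35,-0.76,-0.05],[-0.35,-0.77,-0.05],[-0.35,-0.77,-0.05],[-0.35,-0.77,-0.05],[-0.35,-0.77,-0.05]], rot=[[0,0,0.12],[0,0,0.24],[0,0,0.36],[0,0,0.48],[0,0,0.6],[0,0,0.72],[0,0,0.84],[0,0,0.96],[0,0,1.0],[0,0,1.0]], gripper=[0.1,0,-0.17,-0.17,-0.17,-0.17,-0.17,-0.17,-0.17,-0.17])

```text
time_s: 8.88
tool_pos: [0.5882, 0.0194, 0.1448]
tool_rot: [-179.8, 0.0, 105.7]
force: [-0.1, -0.6, 0.3]
grip_width: 0.036
grasp_force: 0.0
```

```bash
python3 - <<'E'
from h import *; from cell import env,viewer
plan(env,[((.589,.020,.12),97.8)])
c=viewer.read_camera("top");cv2.imwrite("pics/t3.png",c["img"][:,:,::-1])
p=big(mask(c,(20,120,60),(35,255,255),(220,200,290,290)));print(p.min(0),p.max(0),rect(ray(c,p,.03)))
E
```

```text
t 8.88 [0.5882 0.0194 0.1448] [-179.83    0.    105.65] w 0.036 g 0.0 F [-0.1 -0.6  0.3]
(0.589, 0.02, 0.12) 97.8 dp [0.0016 0.0049 0.1238] rot [-0.002   0.0002  0.0914]
[244 226] [265 267] (array([488.7, 154.3]), array([77.9, 40.9]), 11.0)
```

The carton lies flat on the desk at (0.489, 0.154), measured 78 x 41 mm. Next I'll line up above the tab.

Call:
step_arm(delta_pos=[[0.002,0.005,0.1],[0.002,0.005,0.2],[0.002,0.005,0.27],[0.002,0.005,0.27],[0.002,0.005,0.27]], rot=[[0,0,0.09],[0,0,0.091],[0,0,0.091],[0,0,0.091],[0,0,0.091]], gripper=[-0.17,-0.17,-0.17,-0.17,-0.17])

```text
time_s: 9.55
tool_pos: [0.5905, 0.0201, 0.093]
tool_rot: [180.0, 0.0, 97.8]
force: [0.1, -0.7, -0.5]
grip_width: 0.0359
grasp_force: 0.0
```

```bash
python3 - <<'E'
from h import *; from cell import env,viewer
plan(env,[((.589,.020,.048),97.8)])
c=viewer.read_camera("wrist");cv2.imwrite("pics/w4.png",c["img"][:,:,::-1])
E
```

```text
t 9.55 [0.5905 0.0201 0.093 ] [179.96   0.    97.82] w 0.0359 g 0.0 F [ 0.1 -0.7 -0.5]
(0.589, 0.02, 0.048) 97.8 dp [ 0.0007 -0.0074  0.225 ] rot [0.0005 0.     0.0003]
```

View pics/w4.png

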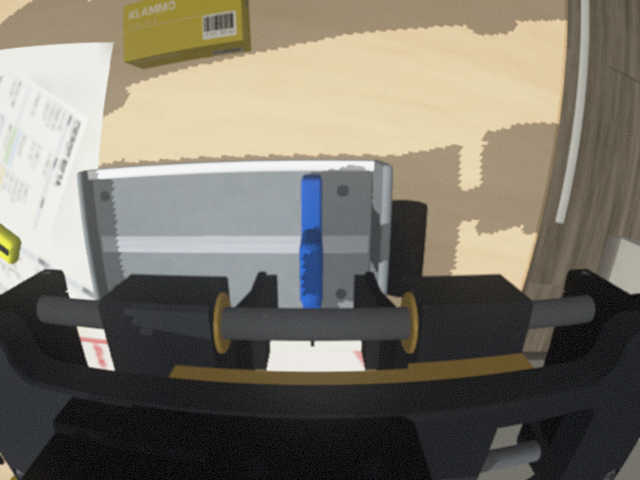

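The tab is at column 312, midway between the fingers (265 and 362), and its edges run parallel to them. I'll descend and grip.

Call:
step_arm(delta_pos=[[0,-0.004,0.1],[0,-0.004,0.2],[0,-0.004,0.225],[0,-0.004,0.225],[0,-0.004,0.225],[0,-0.004,0.225],[0,-0.004,0.225],[0,-0.004,0.225]], rot=[[0,0,0],[0,0,0],[0,0,0],[0,0,0],[0,0,0],[0,0,0],[0,0,0],[0,0,0]], gripper=[-0.17,-0.17,-0.17,-0.17,-1,-1,-1,-1], squeeze=40)

```text
time_s: 10.6
tool_pos: [0.5883, 0.0199, 0.0479]
tool_rot: [-179.9, -0.0, 97.8]
force: [-2.7, -0.1, 4.8]
grip_width: 0.0116
grasp_force: 40.0
```

```bash
python3 - <<'E'
from h import *; from cell import env
o=env.get_obs()
ex=np.array([np.cos(np.radians(7.8)),np.sin(np.radians(7.8))])
p=o["tool_pos"][:2]
print("pull", (p-np.array([.4914,-.0748]))@ex)
g=p-.1*ex
plan(env,[((g[0],g[1],.048),97.8)])
E
```

```text
pull 0.10889849908312951
t 10.6 [0.5883 0.0199 0.0479] [-1.7989e+02 -3.0000e-02  9.7800e+01] w 0.0116 g 40.0 F [-2.7 -0.1  4.8]
(np.float64(0.4892641350508055), np.float64(0.006359460712693233), 0.048) 97.8 dp [-0.e+00 -5.e-01  3.e-04] rot [-0.0013 -0.0003 -0.0001]
```

Call:
step_arm(delta_pos=[[0,-0.04,0],[0,-0.09,0],[0,-0.14,0],[0,-0.19,0],[0,-0.24,0],[0,-0.29,0],[0,-0.34,0],[0,-0.39,0],[0,-0.44,0],[0,-0.48,0],[0,-0.5,0],[0,-0.5,0],[0,-0.5,0]], rot=[[0,0,0],[0,0,0],[0,0,0],[0,0,0],[0,0,0],[0,0,0],[0,0,0],[0,0,0],[0,0,0],[0,0,0],[0,0,0],[0,0,0],[0,0,0]], gripper=[-1,-1,-1,-1,-1,-1,-1,-1,-1,-1,-1,-1,-1])

```text
time_s: 12.22
tool_pos: [0.4936, 0.0068, 0.0479]
tool_rot: [179.5, 0.1, 97.8]
force: [9.6, 0.1, -9.8]
grip_width: 0.012
grasp_force: 40.1
```

```bash
python3 - <<'E'
from h import *; from cell import env,viewer
plan(env,[])
ims=[]
for n,b in (("top",(290,180,390,300)),("scene",(270,220,370,320)),("wrist",(120,100,320,300))):
    c=viewer.read_camera(n);pickle.dump(c,open(f"{n}5.pkl","wb"))
    x0,y0,x1,y1=b;ims.append(cv2.resize(c["img"][y0:y1,x0:x1,::-1],(266,int(266*(y1-y0)/(x1-x0))),interpolation=2))
o=np.zeros((330,798,3),np.uint8)
for i,m in enumerate(ims): o[:m.shape[0],i*266:(i+1)*266]=m
cv2.imwrite("pics/c5.png",np.clip(o*1.4,0,255).astype(np.uint8))
cv2.imwrite("pics/w5.png",c["img"][:,:,::-1])
E
```

```text
t 12.22 [0.4936 0.0068 0.0479] [1.795e+02 7.000e-02 9.781e+01] w 0.012 g 40.1 F [ 9.6  0.1 -9.8]
```

View pics/c5.png

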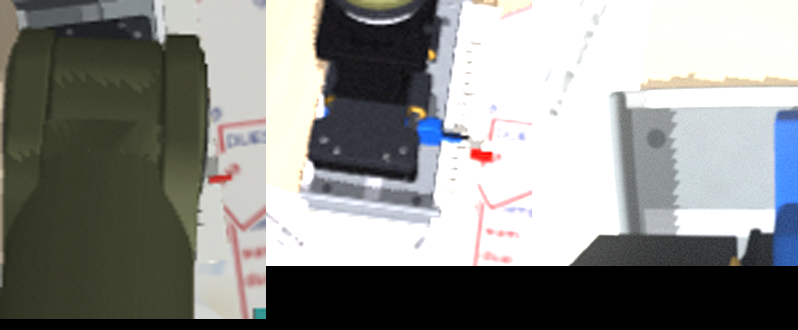

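The scene view shows the pointer close to the marker, still about 15 mm short on the +x side. I'll measure both in this same view with a larger crop.

```bash
python3 - <<'E'
from h import *
c=pickle.load(open("scene5.pkl","rb"))
b=c["img"][262:286,330:362,::-1]
cv2.imwrite("pics/c6.png",np.clip(cv2.resize(b,None,fx=20,fy=20,interpolation=0)*1.3,0,255).astype(np.uint8))
E
```

```text
(no output)
```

View pics/c6.png

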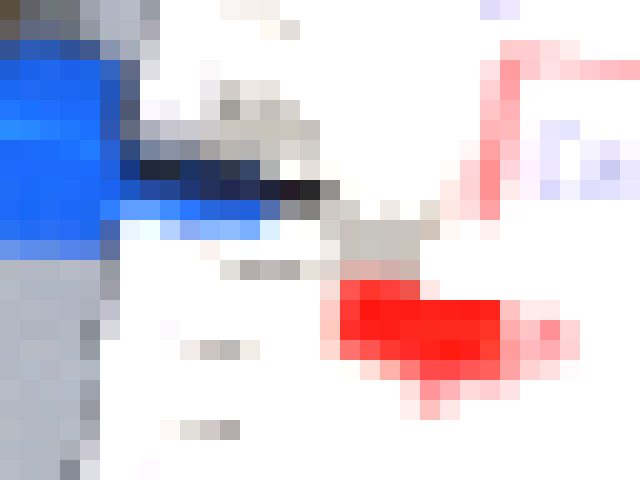

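```bash
python3 - <<'E'
from h import *
c=pickle.load(open("scene5.pkl","rb"))
a=np.radians(7.8);ex=np.array([np.cos(a),np.sin(a)]);ey=np.array([-ex[1],ex[0]])
p=ray(c,[(344,271.0)],.018)[0];m=ray(c,[(350.5,276.0)],.022)[0]-.0025*ex
print("ptr",p,"mark",m,"rel x,y",(p-m)@ex,(p-m)@ey)
f=np.array([.4936,.0068])
print("from tcp/top: ", (f-np.array([.4914,-.0748]))@ex)
# same with rest images
d=pickle.load(open("cam0.pkl","rb"))
print("tcp mark y", (np.array([.4914,-.0748])-f)@ey)
b=d["top"]["img"][240:253,362:382];print(np.where((b[...,0]>1.8*b[...,1]),b[...,0],0))
E
```

```text
ptr [ 0.50350803 -0.05466978] mark [ 0.49136178 -0.07156646] rel x,y 0.01432701827189121 0.015091916723311958
from tcp/top:  0.013254035959676395
tcp mark y -0.08054644952311434
[[  0   0   0   0   0   0   0   0   0   0   0   0   0   0   0   0   0   0
    0   0]
 [  0   0   0   0   0   0   0   0   0   0   0   0   0   0   0   0   0   0
    0   0]
 [  0   0   0   0   0   0   0   0   0   0   0   0   0   0   0   0   0   0
    0   0]
 [  0   0   0   0   0   0   0   0   0   0   0   0   0   0   0   0   0   0
    0   0]
 [  0   0   0   0   0   0   0   0   0   0   0   0   0   0   0   0   0   0
    0   0]
 [  0   0   0   0   0   0   0   0   0   0   0   0   0   0   0   0   0   0
    0   0]
 [  0   0   0   0   0   0   0   0 101 113 120 123 127 122 122   0   0   0
    0   0]
 [  0   0   0   0   0   0   0 120 125 125 126 125 124 126 136   0   0   0
    0   0]
 [  0   0   0   0   0   0   0 129 133 127 121   0   0   0   0   0   0   0
    0   0]
 [  0   0   0   0   0   0   0   0   0   0   0   0   0   0   0   0   0   0
    0   0]
 [  0   0   0   0   0   0   0   0   0   0   0   0   0   0   0   0   0   0
    0   0]
 [  0   0   0   0   0   0   0   0   0   0   0   0   0   0   0   0   0   0
    0   0]
 [  0   0   0   0   0   0   0   0   0   0   0   0   0   0   0   0   0   0
    0   0]]
```

The two independent estimates agree at 13.3 and 14.3 mm, so I'll pull about 14 mm further.

Call:
step_arm(delta_pos=[[0,-0.02,0],[0,-0.04,0],[0,-0.06,0],[0,-0.072,0],[0,-0.072,0],[0,-0.072,0],[0,-0.072,0],[0,-0.072,0]], rot=[[0,0,0],[0,0,0],[0,0,0],[0,0,0],[0,0,0],[0,0,0],[0,0,0],[0,0,0]], gripper=[-1,-1,-1,-1,-1,-1,-1,-1])

```text
time_s: 13.38
tool_pos: [0.4797, 0.0049, 0.0479]
tool_rot: [179.5, 0.1, 97.8]
force: [10.0, 1.1, -11.2]
grip_width: 0.0117
grasp_force: 40.1
```

```bash
python3 - <<'E'
from h import *; from cell import env,viewer
plan(env,[])
c=viewer.read_camera("scene");pickle.dump(c,open("scene7.pkl","wb"))
b=c["img"][262:290,328:364,::-1]
cv2.imwrite("pics/c7.png",np.clip(cv2.resize(b,None,fx=20,fy=20,interpolation=0)*1.3,0,255).astype(np.uint8))
E
```

```text
t 13.38 [0.4797 0.0049 0.0479] [1.7947e+02 7.0000e-02 9.7810e+01] w 0.0117 g 40.1 F [ 10.    1.1 -11.2]
```

View pics/c7.png

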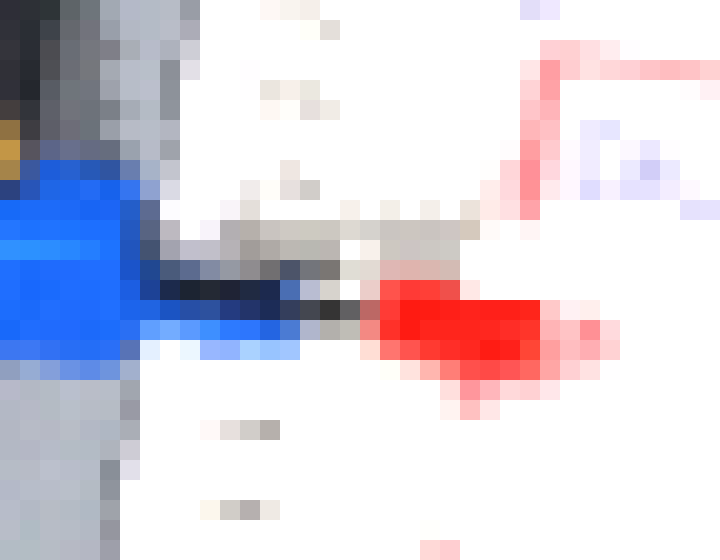

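```bash
python3 - <<'E'
from h import *
c=pickle.load(open("scene7.pkl","rb"))
a=np.radians(7.8);ex=np.array([np.cos(a),np.sin(a)])
for r in (276.5,277):
  p=ray(c,[(344,r)],.018)[0];m=ray(c,[(350.5,276.0)],.022)[0]-.0025*ex
  print((p-m)@ex)
print((np.array([.4797,.0049])-np.array([.4914,-.0748]))@ex)
E
```

```text
0.0013110265881123725
0.00013688888840782397
-0.0007752186105018186
```

The pointer is within about 1 mm of the mark by both estimates. I'll hold for a moment and then hand in.

Call:
step_arm(delta_pos=[[0,0,0],[0,0,0],[0,0,0],[0,0,0],[0,0,0],[0,0,0]], rot=[[0,0,0],[0,0,0],[0,0,0],[0,0,0],[0,0,0],[0,0,0]], gripper=[-1,-1,-1,-1,-1,-1])

```text
time_s: 14.18
tool_pos: [0.4797, 0.0048, 0.0479]
tool_rot: [179.5, 0.1, 97.8]
force: [11.3, -0.7, -10.8]
grip_width: 0.0115
grasp_force: 40.1
```

```bash
python3 - <<'E'
from cell import env
print(env.get_obs()["tool_pos"]);print(env.sign_off())
E
```

```text
[0.47967348 0.00483317 0.0479223 ]
the job is handed in; nothing more can be done
None
```

I handed the job in at about 14 s (the hand-in returned no verdict): the yellow carton is on the desk to the left of the feeder, and the gripper is still holding the follower with its pointer within about 1 mm of the red marker.

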